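Lay out a sun-lens pair for blocking

TASK

Get the sun-lens job ready for blocking: lay one of the two brown-tinted lens blanks flat in each of the two lens nests, dome up and seated down between the locating posts. Then stand a chuck block upright on the middle of each lens, the red block on the lens in the red-collared nest (right eye) and the blue block on the lens in the blue-collared nest (left eye). Leave the clear blank and the yellow block where they are.

Things in the scene. Friction and masses are not known exactly. Their poses are not given: they have to be found in the camera images.
- tinted_1: Brown-tinted round lens blank, 65 mm across, flat underneath, rim 9 mm thick, domed to 12 mm at the middle, with a nearly flat crown 28 mm across; loose, 40 g, lying on the worktop dome up, with room for fingers on its sides along world y. Origin at the centre of its underside, z up. The two tinted blanks are alike and interchangeable. Grip it low, across the rim (65 mm).
- tinted_2: The second brown-tinted lens blank, the same in every way.
- clear_1: Clear, pale round lens blank of the same size (another job), loose on the worktop among the tinted ones; to be left alone. Origin at the centre of its underside.
- red_block: Red plastic chuck block, 24 mm across its round foot, 19 mm tall, narrower towards the top, loose, 12 g, standing upright in the job tray. Origin at the centre of its foot, z up. Grip it low, across the 24 mm foot.
- blue_block: Blue plastic chuck block of the same size, standing upright in the same tray.
- yellow_block: Yellow plastic chuck block of the same size, standing upright in the same tray, to be left alone.
- job_tray: Pale grey open job tray, fixed, 124 mm (its x) by 178 mm (its y) by 37 mm tall, inside about 108 by 164 mm, floor 2 mm thick. Origin at the centre of its underside. The three blocks stand in a row along its y axis, about 50 mm apart, in any order, so the fingers have room on the tray's -x and +x sides of each block.
- nest_red: Fixed lens nest, red collar on a 100 mm round foot. Black rubber seat 47 mm across, its top 24 mm above the foot's underside. Three white cone-topped posts rise 7 mm above the seat at radius 39 mm, at 0, 145 and 215 deg from the nest's x axis, and hold a lens within about 2 mm of centre; fingers have room on its +y and -y sides, also below the lens. Origin: centre of the underside, z up.
- nest_blue: Lens nest with a blue collar, otherwise the same as nest_red.
- lens_press: Lens blocking press with a black-knobbed lever that reaches forward, fixed equipment at the back, 220 x 120 mm and 262 mm tall, between the job tray and the nests. Not used here, only in the way: pass above it (TCP over 0.32 m). Origin at the centre of its underside.
Not all that is in view belongs to the job. What is shaped like the tinted_2 but purple is not meant.

How it is judged:
At the end, for the whole second after the job is handed in: A tinted blank in each nest: centre within 6 mm, underside within 2.5 mm of the seat, level to 0.08 rad. Red block on the red nest's lens, blue on the blue's: within 10 mm of the nest centre, foot 33 to 39 mm up, upright to 0.12 rad. All at rest, released (((horizontal distance between tinted_1 and nest_red below 0.006 m and z of tinted_1 in the frame of nest_red between 0.0215 and 0.0265 m and angle between each of tinted_1, tinted_2's own z axis and vertical below 0.08 rad and horizontal distance between tinted_2 and nest_blue below 0.006 m and z of tinted_2 in the frame of nest_blue between 0.0215 and 0.0265 m) or (horizontal distance between tinted_2 and nest_red below 0.006 m and z of tinted_2 in the frame of nest_red between 0.0215 and 0.0265 m and angle between each of tinted_2, tinted_1's own z axis and vertical below 0.08 rad and horizontal distance between tinted_1 and nest_blue below 0.006 m and z of tinted_1 in the frame of nest_blue between 0.0215 and 0.0265 m)) and horizontal distance between red_block and nest_red below 0.01 m and z of red_block in the frame of nest_red between 0.033 and 0.039 m and angle between each of red_block, blue_block's own z axis and vertical below 0.12 rad and horizontal distance between blue_block and nest_blue below 0.01 m and z of blue_block in the frame of nest_blue between 0.033 and 0.039 m and linear speed of each of tinted_1, tinted_2, red_block, blue_block below 0.01 m/s and angular speed of each of tinted_1, tinted_2, red_block, blue_block below 0.2 rad/s); the robot touches nothing.
It fails at once if the clear blank is shifted more than 20 mm from its place (distance of clear_1 from where it was at the start of the episode above 0.02 m).
It fails at once if the yellow block is shifted more than 20 mm from its place (distance of yellow_block from where it was at the start of the episode above 0.02 m).
It also fails if it takes over 125 s, if anything falls off the work surface, if the arm or the gripper's body presses on something with over 40 N, if the wrist force passes 120 N, or if a joint passes its speed limit or range.

ROBOT

A 6-joint arm with a two-finger parallel gripper is mounted at the origin on a cart in front of the work surface, level with it; the furniture and walls round the work are solid. World frame = base frame: x ahead of the robot, y to its left, z up, the work surface at z = 0. Lengths are in m, angles in rad, forces in N, time in s.
With the tool pointing down it reaches from about 0.35 to 0.975 m from the base axis. Payload 4.9 kg.
Tool frame: the origin (TCP) lies between the finger pads, 19 mm behind the fingertips; this is the grasp point; z points along the fingers, y is the line along which they close (so a half turn about z gives the same grasp; the last joint's range is limited). The gripper opens to 85 mm and grips with 20 to 120 N. Pads are 22 mm wide; open, the fingers measure 114 mm over their backs; the gripper's body (76 mm by 85 mm) begins 54 mm behind the grasp point. The pads swing forward as they close: fully open they stand 13 mm farther back than shut.
Start: joints at [1.037, 0.053, 1.613, -0, 1.476, -0.119], TCP at [0.252, 0.572, 0.25] pointing down, gripper open.
Joint ranges: [-3.01, 3.01], [-1.01, 2.22], [0.06, 2.58], [-1.02, 4.17], [0.09, 2.62], [-3.14, 3.14]. Speed limits (rad/s): [2.57, 2.57, 3.14, 3.14, 3.14, 3.14].

INTERFACE

Orientations are given as a unit quaternion [w, x, y, z].
In Python, from plant import * gives the robot as it stands.
- The arm moves only by the tool jog_arm, never from a script. Its argument "targets" is a list of rows, each a list of 3 entries, a list of its own where there are three numbers: the shift along the tool's x, y, z in units of 25 mm (1.0 is 25 mm), then the turn, a rotation vector about the tool's x, y, z in units of 8 degrees (1.0 is 8 degrees), then the opening in per cent of the stroke, from 0 (shut) to 100 (fully open). A call has 1 to 8 rows; each row is the pose to reach, as a shift and turn from the pose commanded when the call began, along the tool's axes at that moment; what a row does not reach only later rows make up. A row lasts 1/8 s, in which the tool goes at most 62.5 mm and 10.7 degrees, less where a joint would pass 70% of its speed; a pose out of reach is approached as far as the arm can. A call with a gripper value outside its range is refused whole. The fingers move at their own pace and stop on an object; the grip force is fixed at half the most. Time passes only in rows, so rows that repeat a pose let the fingers close. It gives the time, the measured TCP pose, the force, the opening and the grip force at its end, in the units of the state.
- state(): the state, without advancing time (a new reading comes with each control period).
- grab_frame(name): name is "scene" or "top"; returns (picture, depth): 384x512x3 uint8, red, green, blue; 384x512 float32, m along the optical axis (not along the pixel's ray), 0 where there is no reading.
- camera_params(name): a dict with "fovy" (degrees; the focal length in pixels is half the picture's height over the tangent of half this angle, whatever the lens; pixels are square), "cx", "cy" (the principal point, pixels), "rvec" (rotation vector, rad) and "tvec" (3), from world to camera coordinates, as OpenCV has them. Camera axes: x right, y down, z forward; pixel columns grow to the right and rows downward; lengths in m; the calibration is good to about 2 mm. A picture is of the moment at which its call begins. camera_params takes no time and is no camera call.
- job_done(): hands the job in; it is judged then, once.
The state is a dict: "time": time; "joint_pos": joint angles; "joint_vel": joint speeds; "joint_efforts": joint torques, N m; "tool_pos": TCP position; "tool_rot": TCP orientation; "contact_force": force on the tool from outside, world axes, zero at the start; "ft_torque": the same for the moment, N m; "gripper_width": opening from 0.0 (shut) to 1.0 (fully open); "grasp_force": force on a finger pad.
Only numpy, scipy, OpenCV 4.12 (cv2) and the standard library are available. Lean on these libraries where they do the work, as an engineer would, in place of code of your own. Each camera call takes 0.05 s, during which the arm holds its last target. There are 200 camera calls.

## Working session

There is one attempt and no reset: what is moved stays moved. The work goes in short steps, Python scripts to look and compute and a tool call to move; the robot and the scene stay as the last step left them, time stands still between calls to the robot, and variables do not carry over. Pictures are saved under pics/ and viewed, at most 14 in all, crops included, and the job is handed in when it is done.

Besides the shell and the picture viewer there is one more tool, called after "Call:" in YAML: its name, and indented under it one key for each argument. jog_arm: Moves the arm, as the interface text tells. Its arguments: {"type":"object","properties":{"targets":{"type":"array"}},"required":["targets"]}

```bash
mkdir -p pics; ls
cat > h.py <<'E'
from plant import *
import numpy as np, cv2
def cam(n):
    p=camera_params(n); f=192/np.tan(np.radians(p['fovy'])/2)
    R=cv2.Rodrigues(np.array(p['rvec'],float))[0]; t=np.array(p['tvec'],float).ravel()
    return f,p['cx'],p['cy'],R,t
def ray(n,u,v,z):
    f,cx,cy,R,t=cam(n); d=R.T@np.array([(u-cx)/f,(v-cy)/f,1]); c=-R.T@t
    return c+d*(z-c[2])/d[2]
def proj(n,P):
    f,cx,cy,R,t=cam(n); q=R@np.array(P,float)+t
    return f*q[0]/q[2]+cx, f*q[1]/q[2]+cy
E
python3 - <<'E'
from h import *
for n in('scene','top'):
    a,d=grab_frame(n); np.savez('pics/'+n+'0.npz',a=a,d=d)
    cv2.imwrite(f'pics/{n}0.png',cv2.resize(a[:,:,::-1],(800,600)))
    p=camera_params(n); print(p, -cam(n)[3].T@cam(n)[4])
print(state())
E
```

```text
pics
{'fovy': 55.867329876703806, 'cx': 255.99335821988484, 'cy': 193.68979640006452, 'rvec': array([ 2.04106311, -0.89068041,  0.49257144]), 'tvec': array([-0.35223456,  0.246646  ,  0.81706266])} [-0.16447794 -0.60308924  0.67950363]
{'fovy': 54.754380915817904, 'cx': 247.77487624303387, 'cy': 184.8594745541871, 'rvec': array([ 2.15006874, -2.06099841,  0.21373741]), 'tvec': array([0.01239026, 0.55918031, 0.89420824])} [0.35846272 0.02327618 0.9916689 ]
{'time': 0.1, 'joint_pos': array([ 1.03699507e+00,  5.33331655e-02,  1.61418755e+00,  2.09037072e-05,
        1.47602255e+00, -1.18979194e-01]), 'joint_vel': array([ 0.00029763,  0.00043473, -0.00393804, -0.00109261,  0.00094872,
       -0.00070418]), 'joint_efforts': array([-1.22330657e-04, -3.94902420e+01, -3.71364677e+01, -1.28550810e-04,
        3.94439703e-03, -1.96825852e-05]), 'tool_pos': array([0.25159464, 0.57152639, 0.24884126]), 'tool_rot': array([-3.22563374e-04,  2.05927991e-01,  9.78566661e-01, -9.20480627e-04]), 'contact_force': array([-0.18356845, -1.18485339, -0.22856162]), 'ft_torque': array([0.03433425, 0.03656269, 0.02772409]), 'grasp_force': 0.0, 'gripper_width': 0.9957005974924124}
```

View pics/scene0.png

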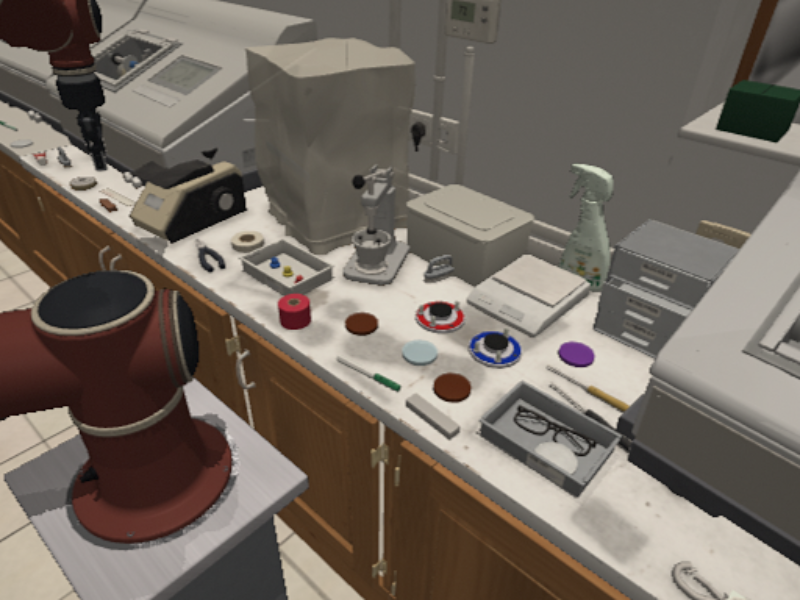

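View pics/top0.png

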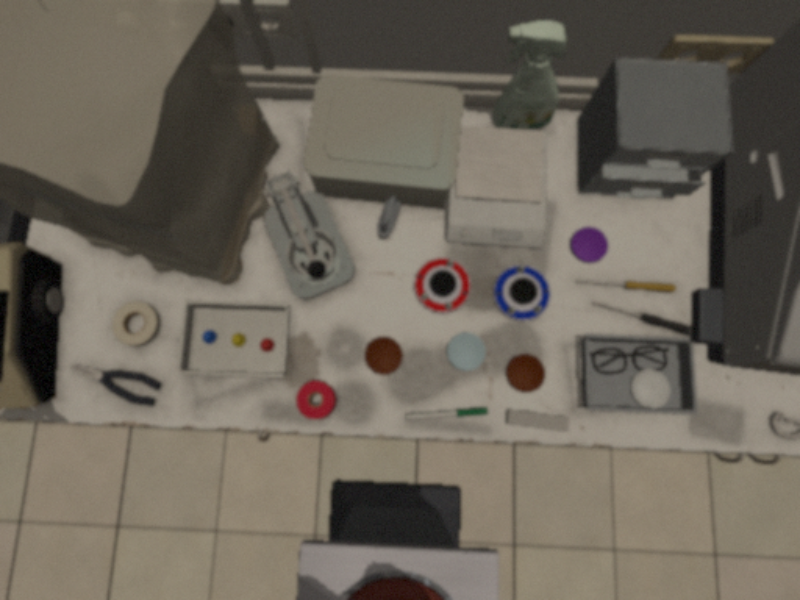

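The two pictures agree. In the top view (800x600 px) the candidates are:
- **Discs:** brown at (383,355) and (525,372), pale clear at (466,351), purple at (589,245). Only the two brown ones fit "brown-tinted".
- **Red things:** the block in the tray at (267,344), and a tape-like roll at (316,399) that is too big and outside the tray. The tray one is meant.
- **Other blocks:** yellow at (239,340) and blue at (209,337).
- **Nests:** red collar at (442,285), blue collar at (522,291).

I'll measure these now and make one confirming crop.

```bash
cat >> h.py <<'E'
# rough colour ranges in HSV (OpenCV H 0..180)
RNG={'brown':[(0,90,30),(14,255,150)],'red':[(170,120,90),(180,255,255)],'red2':[(0,150,120),(6,255,255)],
'blue':[(105,110,60),(125,255,255)],'yellow':[(22,90,80),(35,255,255)],'clear':[(85,25,120),(105,120,255)],'purple':[(128,80,60),(155,255,255)]}
def blobs(a,names,amin=15):
    hsv=cv2.cvtColor(a,cv2.COLOR_RGB2HSV); out=[]
    for c in names:
        m=cv2.inRange(hsv,*map(np.array,RNG[c])).astype(np.uint8)
        n,_,s,ce=cv2.connectedComponentsWithStats(m)
        out+=[(c,int(s[i,4]),s[i,:4].tolist(),ce[i].round(1).tolist()) for i in range(1,n) if s[i,4]>=amin]
    return out
E
python3 - <<'E'
from h import *
for n in('top','scene'):
    a=np.load(f'pics/{n}0.npz')['a']
    print(n)
    for b in blobs(a,RNG):
        if n=='top' and b[3][1]>290: continue
        x,y,w,h=b[2]
        zt={'brown':.01,'clear':.01,'purple':.01}.get(b[0],.015)
        print(b, ray(n,*b[3],zt)[:2].round(4), ray(n,x+(w-1)/2,y+(h-1)/2,zt)[:2].round(4))
a=np.load('pics/top0.npz')['a'][150:275,95:395,::-1]
cv2.imwrite('pics/crop0.png',cv2.resize(a,(800,333),interpolation=cv2.INTER_CUBIC))
E
```

```text
top
('brown', 148, [266, 165, 21, 26], [273.0, 175.2]) [ 0.5985 -0.0308] [ 0.5924 -0.0391]
('brown', 168, [288, 168, 13, 30], [294.7, 182.7]) [ 0.58   -0.0901] [ 0.5805 -0.0882]
('brown', 77, [270, 191, 17, 9], [277.9, 195.1]) [ 0.544  -0.0455] [ 0.5442 -0.0458]
('brown', 52, [167, 217, 8, 8], [170.5, 220.3]) [0.464  0.2376] [0.4634 0.2376]
('brown', 423, [234, 216, 24, 23], [245.1, 227.1]) [0.4543 0.0389] [0.4546 0.0378]
('brown', 441, [324, 227, 24, 23], [335.8, 238.2]) [ 0.4354 -0.2002] [ 0.4358 -0.1994]
('brown', 21, [190, 243, 14, 11], [195.3, 246.3]) [0.3987 0.1669] [0.3945 0.1634]
('brown', 60, [196, 250, 12, 12], [201.2, 255.4]) [0.376  0.1498] [0.3758 0.149 ]
('red', 344, [190, 244, 25, 24], [202.0, 255.5]) [0.3758 0.1471] [0.3758 0.1471]
('red2', 46, [269, 166, 16, 10], [276.2, 169.6]) [ 0.6133 -0.0387] [ 0.6108 -0.0396]
('red2', 58, [291, 169, 9, 17], [295.7, 177.1]) [ 0.5945 -0.092 ] [ 0.5947 -0.0901]
('red2', 29, [266, 178, 5, 11], [268.1, 183.2]) [ 0.5745 -0.0179] [ 0.5751 -0.0176]
('red2', 30, [290, 188, 8, 9], [293.3, 192.3]) [ 0.5524 -0.0862] [ 0.5532 -0.0867]
('red2
[... 1396 characters left out ...]
79 -0.3942] [ 0.2886 -0.3932]
('brown', 152, [343, 340, 61, 44], [378.9, 367.0]) [ 0.2863 -0.5357] [ 0.2887 -0.522 ]
('red', 160, [178, 188, 20, 12], [187.6, 193.8]) [0.3958 0.1759] [0.3967 0.1774]
('red2', 61, [279, 199, 17, 12], [288.8, 206.1]) [ 0.5679 -0.0959] [ 0.5705 -0.0868]
('red2', 31, [267, 201, 11, 9], [271.1, 205.1]) [ 0.5342 -0.0535] [ 0.5365 -0.0552]
('blue', 27, [173, 165, 6, 7], [175.6, 168.0]) [0.4668 0.3293] [0.4666 0.3296]
('blue', 181, [301, 212, 32, 21], [317.3, 223.1]) [ 0.5607 -0.2054] [ 0.5632 -0.2009]
('yellow', 32, [181, 170, 6, 7], [183.7, 173.5]) [0.4636 0.2803] [0.4651 0.2834]
('purple', 260, [358, 219, 22, 15], [368.5, 226.2]) [ 0.6572 -0.3177] [ 0.6581 -0.3173]
```

View pics/crop0.png

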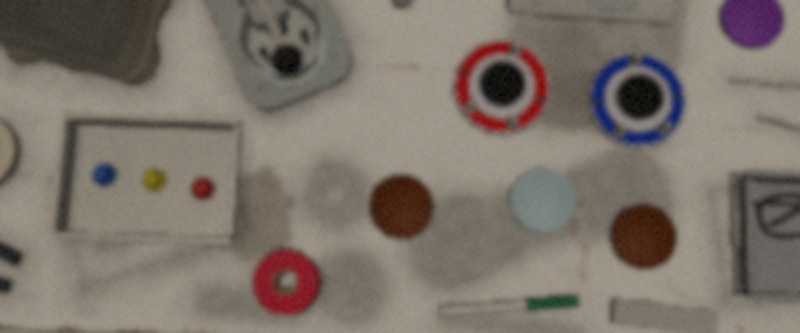

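The crop confirms it: plain brown discs at (400,207) and (643,236), clear at (543,199), and blue/yellow/red blocks in the tray at (104,174), (153,180) and (203,188). Next I'll measure the nest centres and post directions.

Run:
```python
from h import *
z=np.load('pics/top0.npz'); a,d=z['a'],z['d']
hsv=cv2.cvtColor(a,cv2.COLOR_RGB2HSV)
for nm,(u,v) in {'nr':(283,182),'nb':(334,186)}.items():
    m=np.zeros(a.shape[:2],np.uint8); m[v-20:v+21,u-20:u+21]=1
    k=(hsv[:,:,2]<75)&(m>0)
    n,l,s,c=cv2.connectedComponentsWithStats(k.astype(np.uint8)); i=1+np.argmax(s[1:,4])
    print(nm,'seat px',c[i],s[i],ray('top',*c[i],.024)[:2].round(4))
    col=(hsv[:,:,1]>110)&(m>0)
    p=np.argwhere(col)[:,::-1].astype(np.float32); (cc,r)=cv2.minEnclosingCircle(p); 
    print('collar',cc,r,ray('top',*cc,.01)[:2].round(4))
def zof(n,u,v,d):
    f,cx,cy,R,t=cam(n); D=np.median(d[v-2:v+3,u-2:u+3]); return (R.T@(np.array([(u-cx)/f*D,(v-cy)/f*D,D])-t)).round(4)
for u,v in[(245,227),(336,238),(282,181),(333,187),(152,206),(300,225)]: print((u,v),zof('top',u,v,d))
z2=np.load('pics/scene0.npz')
for u,v in[(231,207),(289,247),(280,199),(317,219),(268,226)]: print((u,v),zof('scene',u,v,z2['d']))
c1=cv2.resize(a[158:210,258:362,::-1],(800,400),interpolation=cv2.INTER_CUBIC); cv2.imwrite('pics/nests.png',c1)
```

```text
nr seat px [282.95734597 180.96208531] [275 173  17  17 211] [ 0.5803 -0.057 ]
collar (282.8008728027344, 182.2787628173828) 17.20816993713379 [ 0.5798 -0.0579]
nb seat px [334.39366516 185.90045249] [326 178  18  17 221] [ 0.5725 -0.1942]
collar (333.6842041015625, 186.59210205078125) 17.01334571838379 [ 0.5736 -0.1955]
(245, 227) [0.4544 0.0391 0.0117]
(336, 238) [ 0.4358 -0.2003  0.0118]
(282, 181) [ 0.5802 -0.0545  0.0234]
(333, 187) [ 0.5695 -0.1906  0.0237]
(152, 206) [0.5013 0.2926 0.0022]
(300, 225) [ 0.4659 -0.1058  0.0111]
(231, 207) [0.4457 0.0312 0.0115]
(289, 247) [ 0.4291 -0.205   0.0113]
(280, 199) [ 0.5687 -0.0599  0.0232]
(317, 219) [ 0.5659 -0.1995  0.0238]
(268, 226) [ 0.4561 -0.1082  0.0112]
```

View pics/nests.png

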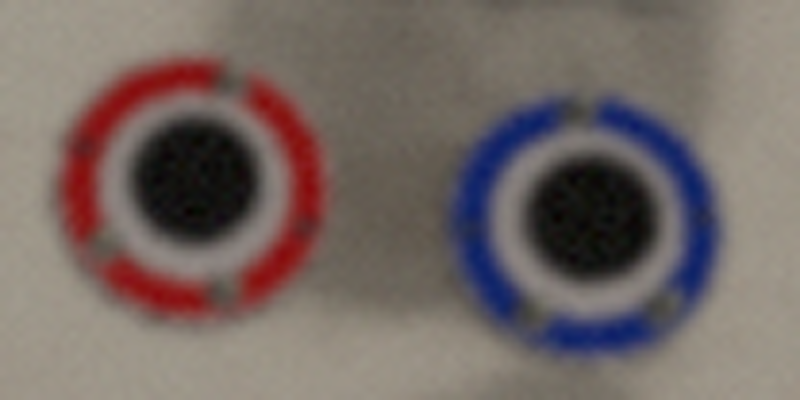

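The posts show as grey spots on the collars: red at (231,82), (103,245), (222,292) and blue at (575,112), (530,313), (667,303). I'll convert those to yaws, then plan the move above lens 1.

```bash
cat >> h.py <<'E'
from scipy.spatial.transform import Rotation as Ro
def plan(xyz,yaw=None):
    """units for jog_arm to bring measured TCP to xyz, tool y at world angle yaw (deg), pointing down"""
    s=state(); q=s['tool_rot']; R=Ro.from_quat([q[1],q[2],q[3],q[0]])
    if yaw is None: 
        ty=R.apply([0,1,0]); yaw=np.degrees(np.arctan2(ty[1],ty[0]))
    y=np.array([np.cos(np.radians(yaw)),np.sin(np.radians(yaw)),0]); zz=np.array([0,0,-1.]); x=np.cross(y,zz)
    T=Ro.from_matrix(np.c_[x,y,zz])
    sh=R.inv().apply(np.array(xyz)-s['tool_pos'])/.025; tu=np.degrees((R.inv()*T).as_rotvec())/8
    print('t',round(s['time'],2),'pos',s['tool_pos'].round(4),'shift',sh.round(2).tolist(),'turn',tu.round(2).tolist(),'grip',round(s['gripper_width'],2),'F',s['contact_force'].round(1), 'j',s['joint_pos'].round(2))
E
python3 - <<'E'
from h import *
for n,ps in {'red':[(231,82),(103,245),(222,292)],'blue':[(575,112),(530,313),(667,303)]}.items():
    P=np.array([ray('top',258+(u+.5)/7.692-.5,158+(v+.5)/7.692-.5,.029)[:2] for u,v in ps])
    # rigid fit nest model -> measured
    th=np.radians([0,145,215]); M=.039*np.c_[np.cos(th),np.sin(th)]
    a,b=M-M.mean(0),P-P.mean(0); c=0
    ang=np.arctan2((a[:,0]*b[:,1]-a[:,1]*b[:,0]).sum(),(a*b).sum())
    Rr=np.array([[np.cos(ang),-np.sin(ang)],[np.sin(ang),np.cos(ang)]])
    print(n,P.round(4).tolist(),'yaw',np.degrees(ang).round(1),'centre',(P.mean(0)-Rr@M.mean(0)).round(4),'res',np.abs(b-a@Rr.T).max().round(4))
plan([.35,.5,.35],90)
plan([.454,.039,.33],90)
E
```

```text
red [[0.6147, -0.0682], [0.5549, -0.0254], [0.5402, -0.0667]] yaw -18.6 centre [ 0.5778 -0.0561] res 0.0007
blue [[0.6089, -0.1878], [0.5373, -0.1721], [0.5427, -0.2189]] yaw 6.4 centre [ 0.5712 -0.192 ] res 0.0013
t 0.1 pos [0.2516 0.5715 0.2488] shift [-4.75, -1.04, -4.05] turn [-0.01, -0.0, -2.97] grip 1.0 F [-0.2 -1.2 -0.2] j [ 1.04  0.05  1.61  0.    1.48 -0.12]
t 0.1 pos [0.2516 0.5715 0.2488] shift [-15.99, -16.24, -3.22] turn [-0.01, -0.0, -2.97] grip 1.0 F [-0.2 -1.2 -0.2] j [ 1.04  0.05  1.61  0.    1.48 -0.12]
```

Call:
jog_arm:
  targets:
    - [[0,0,-3.3],[0,0,0],100]
    - [[0,0,-3.3],[0,0,0],100]
    - [[-4.75,-2,-3.3],[0,0,-3],100]
    - [[-8,-8,-3.3],[0,0,-3],100]
    - [[-16,-16.2,-3.3],[0,0,-3],100]
    - [[-16,-16.2,-3.3],[0,0,-3],100]
    - [[-16,-16.2,-3.3],[0,0,-3],100]
    - [[-16,-16.2,-3.3],[0,0,-3],100]

```text
time: 1.1
tool_pos: [0.39, 0.2297, 0.3321]
tool_rot: [0.0, -0.002, 1.0, -0.0]
contact_force: [1.2, -1.4, -0.2]
gripper_width: 0.999
grasp_force: 0.0
```

Call:
jog_arm:
  targets:
    - [[-2.56,-7.6,0],[0,0,0],100]
    - [[-2.56,-7.6,0],[0,0,0],100]
    - [[-2.56,-7.6,0],[0,0,0],100]
    - [[-2.56,-7.6,0],[0,0,0],100]
    - [[-2.56,-7.6,8.5],[0,0,0],100]
    - [[-2.56,-7.6,8.5],[0,0,0],100]
    - [[-2.56,-7.6,8.5],[0,0,0],100]
    - [[-2.56,-7.6,8.5],[0,0,0],100]

```text
time: 2.1
tool_pos: [0.4513, 0.0431, 0.115]
tool_rot: [-0.004, -0.003, 1.0, 0.001]
contact_force: [-0.6, -0.1, -0.8]
gripper_width: 0.999
grasp_force: 0.0
```

Run:
```python
from h import *
plan([.4545,.0385,.04],90)
for n in('top','scene'):
    a,d=grab_frame(n); np.savez(f'pics/{n}1.npz',a=a,d=d)
    s=state()['tool_pos']; print(n,proj(n,s),proj(n,s-[0,0,.019+.0-.013]))
    u,v=map(int,proj(n,s)); u0,v0=max(u-60,0),max(v-45,0)
    print(u0,v0); np.save('x.npy',a)
    cv2.imwrite(f'pics/{n}1.png',cv2.resize(a[v0:v0+90,u0:u0+120,::-1],(800,600),interpolation=cv2.INTER_CUBIC))
```

```text
t 2.1 pos [0.4513 0.0431 0.115 ] shift [-0.15, -0.19, 3.0] turn [0.01, -0.06, 0.04] grip 1.0 F [-0.6 -0.1 -0.8] j [-0.07 -0.24  2.12  0.    1.27 -1.65]
top (np.float64(242.74841043157141), np.float64(224.4755913637149)) (np.float64(242.7930741821509), np.float64(224.74053083818194))
182 179
scene (np.float64(228.97432221598746), np.float64(175.83810511928982)) (np.float64(229.0151063808234), np.float64(177.5810520495749))
168 130
```

View pics/scene1.png

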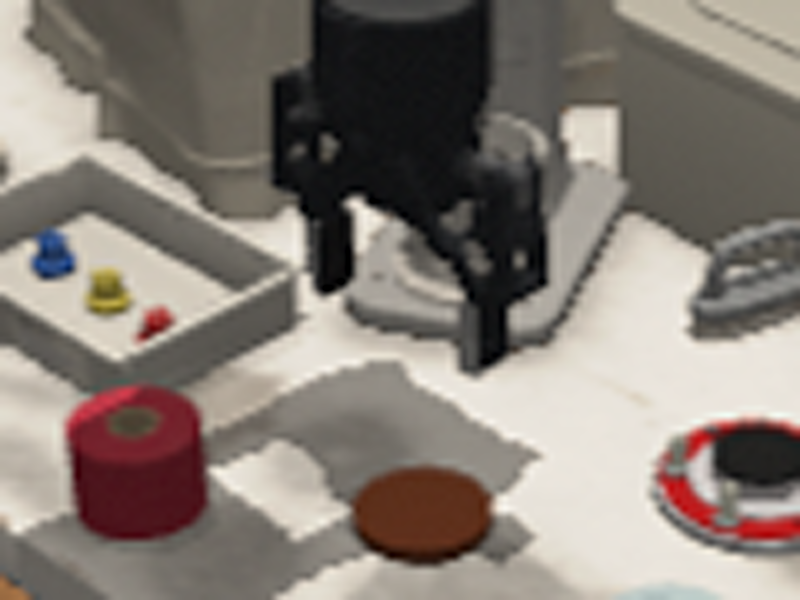

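View pics/top1.png

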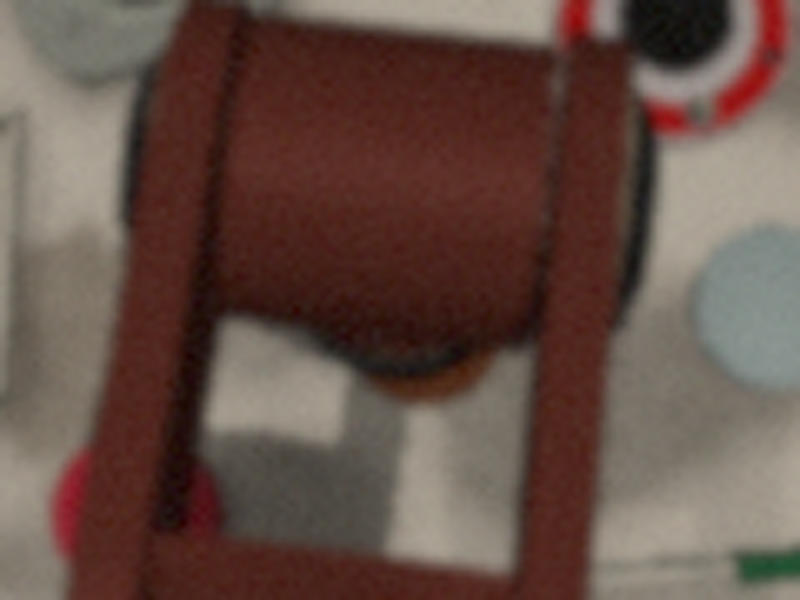

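The scene crop shows the fingertips at (333,288) and (483,365), whose midpoint is about full-frame (229.2,179). That is roughly 1 px from the projected TCP, so the scene calibration holds near the tool. The top view is blocked by the arm. Next I'll check the lens outline in both views against its predicted silhouette.

```bash
cat >> h.py <<'E'
def sil(n,x,y,r=.0325,z0=0,zs=(0,.009)):
    th=np.linspace(0,2*np.pi,72)
    p=np.array([proj(n,(x+r*np.cos(t),y+r*np.sin(t),z0+z)) for t in th for z in zs])
    return p[:,0].min(),p[:,0].max(),p[:,1].min(),p[:,1].max()
E
python3 - <<'E'
from h import *
for n in('top','scene'):
    a=np.load(f'pics/{n}0.npz')['a'].astype(int)
    k=((a[:,:,0]-a[:,:,2])>28).astype(np.uint8)
    for x,y in[(.4545,.0385),(.4356,-.2)]:
        s=sil(n,x,y); u,v=int((s[0]+s[1])/2),int((s[2]+s[3])/2)
        m,l,st,c=cv2.connectedComponentsWithStats(k); i=l[v,u]; b=st[i]
        print(n,'pred',np.round(s,1),'meas',b[0]-.0-.5,b[0]+b[2]-.5,b[1]-.5,b[1]+b[3]-.5,b[4])
    b=[(190,244)]
# linear check: red tape roll, and nest seat in the scene view
a=np.load('pics/scene0.npz')['a']; g=a.max(2)
for x,y,u,v in[(.58,-.057,281,199),(.5725,-.194,317,219)]:
    m,l,st,c=cv2.connectedComponentsWithStats((g<70).astype(np.uint8)); i=l[v,u]; print('seat scene',st[i],c[i],ray('scene',*c[i],.024)[:2].round(4),'pred',proj('scene',(x,y,.024)))
E
```

```text
top pred [233.  257.5 214.9 239.7] meas 233.5 257.5 215.5 239.5 435
top pred [322.6 348.  225.8 250.8] meas 323.5 348.5 226.5 250.5 448
scene pred [220.8 242.  199.2 214.3] meas 220.5 241.5 199.5 213.5 242
scene pred [276.7 301.1 237.4 256.6] meas 277.5 301.5 237.5 256.5 350
seat scene [275 194  14   9 106] [281.38679245 198.04716981] [ 0.5748 -0.0605] pred (np.float64(281.56701615821373), np.float64(196.89228948333468))
seat scene [310 214  15  10 131] [317.04580153 218.41221374] [ 0.568  -0.1982] pred (np.float64(316.7240674984718), np.float64(217.0768468719463))
```

Call:
jog_arm:
  targets:
    - [[-0.13,-0.2,2],[0,-0.06,0.04],100]
    - [[-0.13,-0.2,3.4],[0,-0.06,0.04],100]
    - [[-0.13,-0.2,3.8],[0,-0.06,0.04],100]
    - [[-0.13,-0.2,3.96],[0,-0.06,0.04],100]
    - [[-0.13,-0.2,3.96],[0,-0.06,0.04],100]

```text
time: 2.82
tool_pos: [0.4594, 0.037, 0.0227]
tool_rot: [0.006, 0.001, 1.0, -0.0]
contact_force: [-0.0, -0.5, -0.4]
gripper_width: 1.0
grasp_force: 0.0
```

Call:
jog_arm:
  targets:
    - [[0,0,0],[0,0,0],100]
    - [[0,0,0],[0,0,0],100]

```text
time: 3.08
tool_pos: [0.4587, 0.0369, 0.022]
tool_rot: [0.005, 0.001, 1.0, -0.0]
contact_force: [0.3, -0.2, -0.8]
gripper_width: 1.001
grasp_force: 0.0
```

Run:
```python
from h import *
plan([.4543,.0383,.016],90)
```

```text
t 3.08 pos [0.4587 0.0369 0.022 ] shift [0.18, 0.06, 0.24] turn [-0.0, 0.07, -0.01] grip 1.0 F [ 0.3 -0.2 -0.8] j [-0.08 -0.08  2.16  0.    1.05 -1.65]
```

Settled now. I'll correct x and probe gently downward.

Call:
jog_arm:
  targets:
    - [[0.18,0.06,0],[0,0.07,0],100]
    - [[0.18,0.06,0.24],[0,0.07,0],100]
    - [[0.18,0.06,0.4],[0,0.07,0],100]
    - [[0.18,0.06,0.4],[0,0.07,0],100]
    - [[0.18,0.06,0.4],[0,0.07,0],100]

```text
time: 3.7
tool_pos: [0.4535, 0.0384, 0.0109]
tool_rot: [-0.001, 0.001, 1.0, 0.0]
contact_force: [-0.2, -0.0, -0.4]
gripper_width: 0.996
grasp_force: 0.0
```

Call:
jog_arm:
  targets:
    - [[0,0,0.08],[0,0,0],100]
    - [[0,0,0.16],[0,0,0],100]
    - [[0,0,0.16],[0,0,0],100]

```text
time: 4.08
tool_pos: [0.4534, 0.0384, 0.0068]
tool_rot: [-0.001, 0.001, 1.0, 0.0]
contact_force: [-0.2, 0.4, -0.8]
gripper_width: 0.999
grasp_force: 0.0
```

Call:
jog_arm:
  targets:
    - [[-0.02,0,-0.34],[0,0,0],100]
    - [[-0.02,0,-0.34],[0,0,0],60]
    - [[-0.02,0,-0.34],[0,0,0],60]
    - [[-0.02,0,-0.34],[0,0,0],60]
    - [[-0.02,0,-0.34],[0,0,0],60]
    - [[-0.02,0,-0.34],[0,0,0],60]

```text
time: 4.82
tool_pos: [0.4553, 0.0383, 0.0171]
tool_rot: [0.0, 0.001, 1.0, -0.0]
contact_force: [-2.0, -0.8, 8.0]
gripper_width: 0.721
grasp_force: 63.7
```

Call:
jog_arm:
  targets:
    - [[0,0,-1],[0,0,0],50]
    - [[0,0,-3],[0,0,0],50]
    - [[0,0,-3],[0,0,0],50]
    - [[0,0,-3],[0,0,0],50]

```text
time: 5.32
tool_pos: [0.4539, 0.0384, 0.0901]
tool_rot: [-0.001, 0.001, 1.0, 0.0]
contact_force: [0.2, -0.7, -0.1]
gripper_width: 0.717
grasp_force: 65.6
```

Run:
```python
from h import *
plan([.4543,.0383,.1],90)
a,d=grab_frame('scene'); s=state()['tool_pos']
u,v=map(int,proj('scene',s)); u0,v0=u-40,v-30; print(u0,v0)
cv2.imwrite(f'pics/scene2.png',cv2.resize(a[v0:v0+60,u0:u0+80,::-1],(800,600),interpolation=cv2.INTER_CUBIC))
```

```text
t 5.33 pos [0.4539 0.0384 0.0901] shift [-0.02, -0.0, -0.39] turn [0.0, -0.01, -0.01] grip 0.72 F [ 0.2 -0.7 -0.1] j [-0.08 -0.21  2.14 -0.    1.21 -1.65]
190 153
```

View pics/scene2.png

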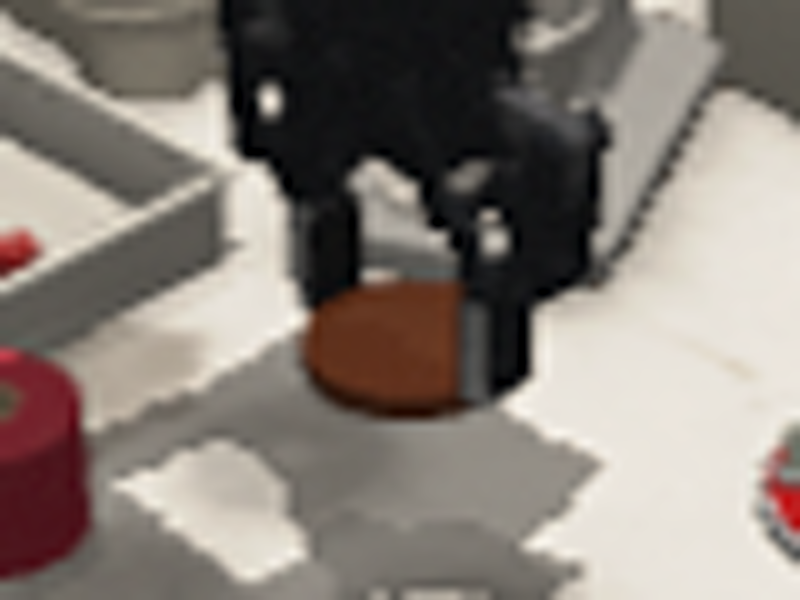

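The lens is held level and centred between the fingers: tips at (330,290) and (495,385), lens from 305 to about 517. Next it goes over the red nest.

Run:
```python
from h import *
plan([.5795,-.057,.1],71.4)
```

```text
t 5.38 pos [0.4532 0.0385 0.0892] shift [-5.06, -3.81, -0.45] turn [-0.0, -0.03, 2.31] grip 0.73 F [ 0.2  0.  -0.5] j [-0.08 -0.21  2.14 -0.    1.21 -1.65]
```

Call:
jog_arm:
  targets:
    - [[-2,-1.5,-0.8],[0,0,1],50]
    - [[-5.06,-3.81,-0.8],[0,0,2.31],50]
    - [[-5.06,-3.81,-0.8],[0,0,2.31],50]
    - [[-5.06,-3.81,-0.4],[0,0,2.31],50]
    - [[-5.06,-3.81,-0.4],[0,0,2.31],50]
    - [[-5.06,-3.81,-0.4],[0,0,2.31],50]
    - [[-5.06,-3.81,-0.4],[0,0,2.31],50]

```text
time: 6.25
tool_pos: [0.58, -0.0564, 0.1003]
tool_rot: [-0.001, 0.161, 0.987, -0.0]
contact_force: [1.0, 0.2, 0.3]
gripper_width: 0.715
grasp_force: 65.6
```

Run:
```python
from h import *
plan([.5795,-.057,.065],71.4)
```

```text
t 6.25 pos [ 0.58   -0.0564  0.1003] shift [0.01, -0.03, 1.41] turn [-0.0, -0.01, 0.01] grip 0.72 F [1.  0.2 0.3] j [-0.22  0.09  1.83 -0.    1.22 -1.47]
```

Call:
jog_arm:
  targets:
    - [[0.01,-0.03,1.4],[0,0,0],50]
    - [[0.01,-0.03,1.9],[0,0,0],50]
    - [[0.01,-0.03,1.9],[0,0,0],50]
    - [[0.01,-0.03,1.9],[0,0,0],50]

```text
time: 6.75
tool_pos: [0.5808, -0.0578, 0.054]
tool_rot: [0.0, 0.161, 0.987, -0.0]
contact_force: [-0.0, -0.4, -0.9]
gripper_width: 0.723
grasp_force: 65.6
```

Run:
```python
from h import *
plan([.5795,-.057,.041],71.4)
a,d=grab_frame('scene'); s=state()['tool_pos']
u,v=map(int,proj('scene',s)); u0,v0=u-32,v-24; print(u0,v0)
cv2.imwrite(f'pics/scene3.png',cv2.resize(a[v0:v0+48,u0:u0+64,::-1],(800,600),interpolation=cv2.INTER_CUBIC))
print('sil here',sil('scene',s[0],s[1],z0=s[2]-.0165))
```

```text
t 6.75 pos [ 0.5808 -0.0578  0.054 ] shift [0.06, 0.01, 0.52] turn [-0.0, 0.0, 0.01] grip 0.72 F [-0.  -0.4 -0.9] j [-0.23  0.16  1.85 -0.    1.13 -1.47]
250 164
sil here (np.float64(271.7736715233424), np.float64(293.0013978219581), np.float64(185.02611823436564), np.float64(199.4410462210997))
```

View pics/scene3.png

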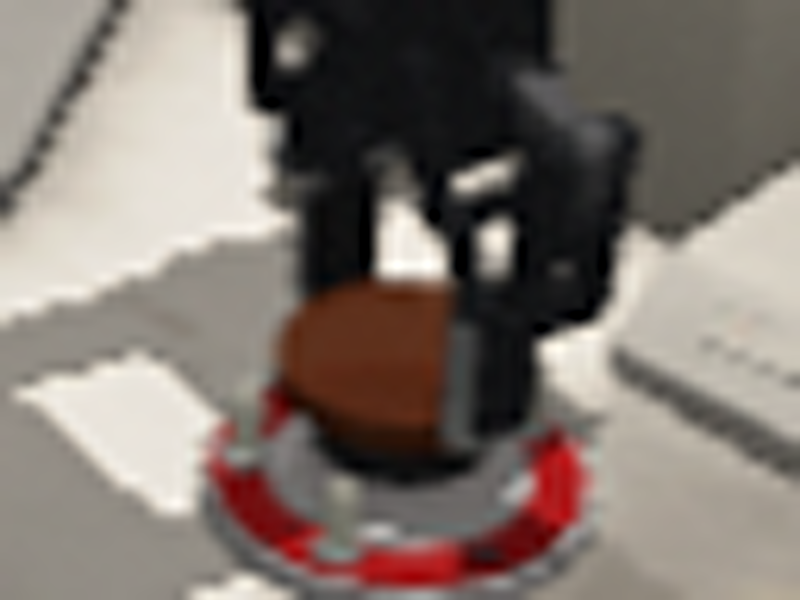

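The lens is level just above the nest (left edge 280, bottom 452), with two post tops visible at (247,385) and (345,485). I'll compare those with my nest estimate.

Run:
```python
from h import *
for p in[(.5564,-.0256,.031),(.5421,-.0680,.031)]: print(np.round(proj('scene',p),1), np.round(proj('scene',np.array(p)+[.004,0,0]),1),np.round(proj('scene',np.array(p)+[0,.004,0]),1))
print(ray('scene',269.8,194.5,.030),ray('scene',277.6,202.5,.030))
```

```text
[269.1 194.2] [269.9 193.6] [268.1 193.6]
[276.7 201.7] [277.5 201.2] [275.7 201.2]
[ 0.55762955 -0.02747627  0.03      ] [ 0.5420629  -0.07167424  0.03      ]
```

The lens and posts share the same ~0.7 px offset, so the relative alignment is within about 1.5 mm. I'll lower it.

Call:
jog_arm:
  targets:
    - [[0.04,0.01,0.2],[0,0,0],50]
    - [[0.04,0.01,0.35],[0,0,0],50]
    - [[0.04,0.01,0.44],[0,0,0],50]
    - [[0.04,0.01,0.44],[0,0,0],50]
    - [[0.04,0.01,0.44],[0,0,0],50]

```text
time: 7.42
tool_pos: [0.5791, -0.0571, 0.0418]
tool_rot: [-0.001, 0.161, 0.987, -0.0]
contact_force: [-0.0, 0.2, -0.3]
gripper_width: 0.723
grasp_force: 65.6
```

Call:
jog_arm:
  targets:
    - [[0,0,0.06],[0,0,0],50]
    - [[0,0,0.06],[0,0,0],50]
    - [[0,0,0.06],[0,0,0],50]

```text
time: 7.8
tool_pos: [0.5794, -0.0572, 0.0412]
tool_rot: [-0.001, 0.161, 0.987, -0.0]
contact_force: [-2.7, 0.2, 5.3]
gripper_width: 0.72
grasp_force: 66.2
```

Light seat contact (5 N) at the expected height. I'll release and retreat.

Call:
jog_arm:
  targets:
    - [[0,0,0.02],[0,0,0],95]
    - [[0,0,0.02],[0,0,0],95]
    - [[0,0,0],[0,0,0],95]
    - [[0,0,0],[0,0,0],95]
    - [[0,0,-1.5],[0,0,0],95]
    - [[0,0,-4],[0,0,0],95]
    - [[0,0,-4],[0,0,0],95]
    - [[0,0,-4],[0,0,0],95]

```text
time: 8.8
tool_pos: [0.5792, -0.0571, 0.1403]
tool_rot: [-0.001, 0.161, 0.987, -0.0]
contact_force: [-0.3, 0.3, -0.5]
gripper_width: 0.95
grasp_force: 0.0
```

Run:
```python
from h import *
a,d=grab_frame('scene'); a=a.astype(int)
k=((a[:,:,0]-a[:,:,2]>28)&(a[:,:,0]<150)).astype(np.uint8)
s=np.array(sil('scene',.5795,-.057,z0=.024)); u,v=int((s[0]+s[1])/2),int((s[2]+s[3])/2)
m,l,st,c=cv2.connectedComponentsWithStats(k); b=st[l[v,u]]
print('pred',s.round(1),'meas',b[0]-.5,b[0]+b[2]-.5,b[1]-.5,b[1]+b[3]-.5,b[4])
f,cx,cy,R,t=cam('scene')
ys,xs=np.nonzero(l==l[v,u]); D=d[ys,xs]; P=(np.c_[(xs-cx)/f*D,(ys-cy)/f*D,D]-t)@R
P=P[(P[:,2]>.02)&(P[:,2]<.05)]; A=np.c_[P[:,:2]-P[:,:2].mean(0),np.ones(len(P))]; print('plane',np.linalg.lstsq(A,P[:,2],rcond=None)[0],P.mean(0))
plan([.435,-.2015,.12],90)
```

```text
pred [271.1 292.1 188.7 203.2] meas 269.5 291.5 188.5 202.5 228
plane [0.0271444  0.02370668 0.03408751] [ 0.57269395 -0.06053449  0.03408751]
t 8.85 pos [ 0.5784 -0.0569  0.1389] shift [3.59, -7.31, 0.77] turn [-0.0, -0.03, -2.32] grip 0.95 F [-0.4 -0.8 -0.5] j [-0.23  0.05  1.81 -0.    1.29 -1.47]
```

Lens 1 is seated and level (mean surface height 34 mm). On to lens 2.

Call:
jog_arm:
  targets:
    - [[3.55,-7.3,0],[0,0,-2.3],92]
    - [[3.55,-7.3,0],[0,0,-2.3],92]
    - [[3.55,-7.3,0],[0,0,-2.3],92]
    - [[3.55,-7.3,0],[0,0,-2.3],92]
    - [[3.55,-7.3,2],[0,0,-2.3],92]
    - [[3.55,-7.3,2.8],[0,0,-2.3],92]
    - [[3.55,-7.3,2.8],[0,0,-2.3],92]
    - [[3.55,-7.3,2.8],[0,0,-2.3],92]

```text
time: 9.85
tool_pos: [0.4375, -0.2018, 0.0708]
tool_rot: [-0.001, 0.001, 1.0, -0.0]
contact_force: [0.4, -0.5, 0.9]
gripper_width: 0.919
grasp_force: 0.0
```

Run:
```python
from h import *
plan([.435,-.2012,.016],90)
```

```text
t 9.85 pos [ 0.4375 -0.2018  0.0708] shift [0.1, 0.02, 2.19] turn [-0.0, -0.01, -0.02] grip 0.92 F [ 0.4 -0.5  0.9] j [-0.59 -0.11  2.09 -0.    1.16 -2.15]
```

Call:
jog_arm:
  targets:
    - [[0.07,0.02,1.2],[0,0,0],92]
    - [[0.07,0.02,1.9],[0,0,0],92]
    - [[0.07,0.02,2.19],[0,0,0],92]
    - [[0.07,0.02,2.19],[0,0,0],92]
    - [[0.07,0.02,2.19],[0,0,0],92]

```text
time: 10.48
tool_pos: [0.4358, -0.2018, 0.0167]
tool_rot: [0.0, 0.001, 1.0, -0.0]
contact_force: [-0.5, 0.6, -0.7]
gripper_width: 0.918
grasp_force: 0.0
```

Run:
```python
from h import *
plan([.435,-.2012,.016],90)
a,d=grab_frame('scene'); s=state()['tool_pos']
u,v=map(int,proj('scene',s)); u0,v0=u-40,v-30; print(u0,v0)
cv2.imwrite(f'pics/scene4.png',cv2.resize(a[v0:v0+60,u0:u0+80,::-1],(800,600),interpolation=cv2.INTER_CUBIC))
```

```text
t 10.47 pos [ 0.4358 -0.2018  0.0167] shift [0.03, 0.02, 0.03] turn [-0.01, 0.0, -0.02] grip 0.92 F [-0.5  0.6 -0.7] j [-0.59 -0.02  2.11 -0.    1.05 -2.16]
249 213
```

View pics/scene4.png

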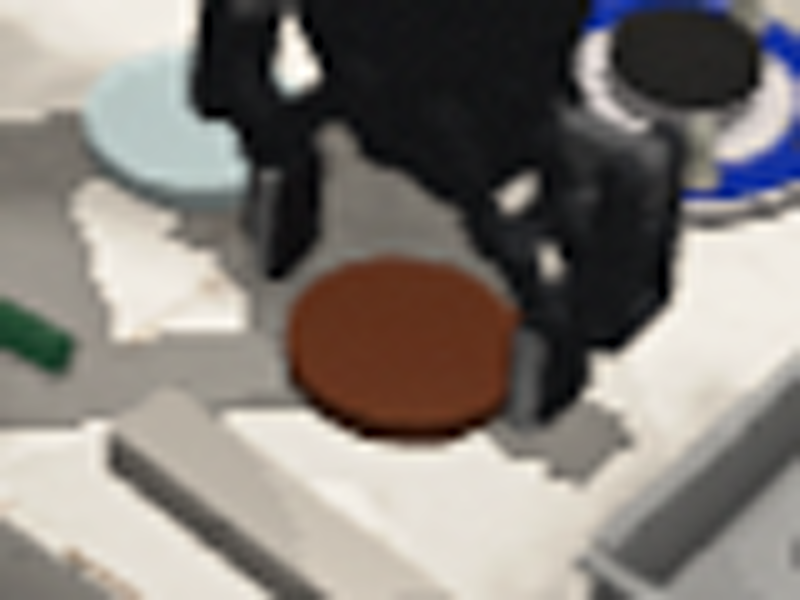

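The brown lens at (403,345) sits between the tips at (293,265) and (545,410), and the clear blank at (170,120) is clear of the fingers. I'll close, then lift.

Call:
jog_arm:
  targets:
    - [[0.02,0.02,0.02],[0,0,0],60]
    - [[0.02,0.02,0.02],[0,0,0],60]
    - [[0.02,0.02,0.02],[0,0,0],60]
    - [[0.02,0.02,0.02],[0,0,0],60]
    - [[0.02,0.02,0.02],[0,0,0],50]

```text
time: 11.15
tool_pos: [0.4355, -0.2015, 0.0171]
tool_rot: [-0.0, 0.001, 1.0, -0.001]
contact_force: [-3.0, 0.9, 8.6]
gripper_width: 0.722
grasp_force: 63.0
```

Call:
jog_arm:
  targets:
    - [[0,0,-1],[0,0,0],50]
    - [[0,0,-3],[0,0,0],50]
    - [[0,0,-3],[0,0,0],50]
    - [[0,0,-3],[0,0,0],50]

```text
time: 11.65
tool_pos: [0.4345, -0.2007, 0.0901]
tool_rot: [-0.001, 0.001, 1.0, 0.0]
contact_force: [-1.0, -0.1, -0.8]
gripper_width: 0.717
grasp_force: 65.5
```

Run:
```python
from h import *
plan([.5725,-.194,.1],96.4)
```

```text
t 11.65 pos [ 0.4345 -0.2007  0.0901] shift [-5.52, 0.28, -0.41] turn [0.0, -0.01, -0.82] grip 0.72 F [-1.  -0.1 -0.8] j [-0.59 -0.14  2.08 -0.    1.2  -2.16]
```

Call:
jog_arm:
  targets:
    - [[-2.5,0.28,-0.6],[0,0,-0.8],50]
    - [[-5.5,0.28,-0.6],[0,0,-0.8],50]
    - [[-5.5,0.28,-0.6],[0,0,-0.8],50]
    - [[-5.5,0.28,-0.6],[0,0,-0.8],50]
    - [[-5.5,0.28,1],[0,0,-0.8],50]
    - [[-5.5,0.28,1.4],[0,0,-0.8],50]
    - [[-5.5,0.28,1.4],[0,0,-0.8],50]
    - [[-5.5,0.28,1.4],[0,0,-0.8],50]

```text
time: 12.65
tool_pos: [0.5726, -0.1947, 0.0565]
tool_rot: [0.0, -0.054, 0.999, -0.0]
contact_force: [1.3, 0.1, -0.2]
gripper_width: 0.719
grasp_force: 65.5
```

Run:
```python
from h import *
plan([.5725,-.194,.042],96.4)
a,d=grab_frame('scene'); s=state()['tool_pos']
u,v=map(int,proj('scene',s)); u0,v0=u-32,v-24; print(u0,v0)
cv2.imwrite(f'pics/scene5.png',cv2.resize(a[v0:v0+48,u0:u0+64,::-1],(800,600),interpolation=cv2.INTER_CUBIC))
S=np.array(sil('scene',s[0],s[1],z0=s[2]-.0171)); print('lens pred crop px', (S-[u0,u0,v0,v0])*12.5)
for t in(145+6.4,215+6.4):
    p=(.5725+.039*np.cos(np.radians(t)),-.194+.039*np.sin(np.radians(t)),.031); print('post crop px',(np.array(proj('scene',p))-[u0,v0])*12.5)
```

```text
t 12.65 pos [ 0.5726 -0.1947  0.0565] shift [-0.0, 0.03, 0.58] turn [-0.01, 0.0, -0.02] grip 0.72 F [ 1.3  0.1 -0.2] j [-0.45  0.2   1.8  -0.    1.14 -2.13]
286 184
lens pred crop px [254.14554614 544.09943118 245.35707169 450.71701129]
post crop px [234.92048149 421.92406035]
post crop px [409.33768068 498.21230248]
```

View pics/scene5.png

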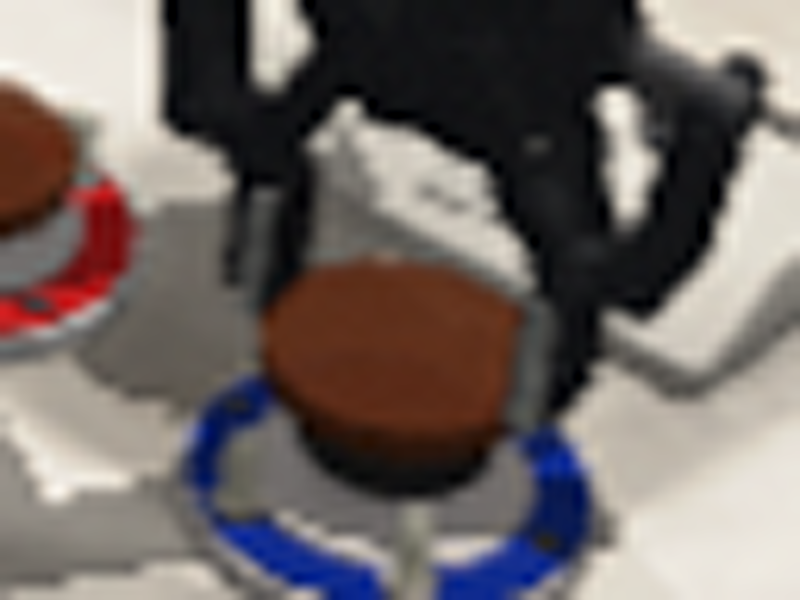

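The lens (left edge 264, bottom 450) and post tops (240,440), (413,505) match the prediction with the same small common offset, so I'll lower it.

Call:
jog_arm:
  targets:
    - [[0,0.02,0.25],[0,0,0],50]
    - [[0,0.02,0.45],[0,0,0],50]
    - [[0,0.02,0.56],[0,0,0],50]
    - [[0,0.02,0.63],[0,0,0],50]
    - [[0,0.02,0.63],[0,0,0],50]
    - [[0,0.02,0.63],[0,0,0],50]

```text
time: 13.45
tool_pos: [0.5723, -0.1938, 0.0412]
tool_rot: [-0.001, -0.055, 0.999, 0.0]
contact_force: [-5.7, 2.6, 10.7]
gripper_width: 0.72
grasp_force: 66.7
```

Call:
jog_arm:
  targets:
    - [[0,0,0],[0,0,0],95]
    - [[0,0,0],[0,0,0],95]
    - [[0,0,0],[0,0,0],95]
    - [[0,0,0],[0,0,0],95]
    - [[0,0,-1.5],[0,0,0],95]
    - [[0,0,-5],[0,0,0],95]
    - [[0,0,-5],[0,0,0],95]
    - [[0,0,-9],[0,0,0],95]

```text
time: 14.45
tool_pos: [0.5705, -0.1929, 0.2246]
tool_rot: [-0.004, -0.054, 0.999, 0.002]
contact_force: [0.8, 0.4, -0.3]
gripper_width: 0.949
grasp_force: 0.0
```

```bash
cat >> h.py <<'E'
def lenscheck(x,y):
    a,d=grab_frame('scene'); a=a.astype(int)
    k=((a[:,:,0]-a[:,:,2]>28)&(a[:,:,0]<150)).astype(np.uint8)
    s=np.array(sil('scene',x,y,z0=.024)); u,v=int((s[0]+s[1])/2),int((s[2]+s[3])/2)
    m,l,st,c=cv2.connectedComponentsWithStats(k); b=st[l[v,u]]
    print('pred',s.round(1),'meas',b[0]-.5,b[0]+b[2]-.5,b[1]-.5,b[1]+b[3]-.5,b[4])
    f,cx,cy,R,t=cam('scene')
    ys,xs=np.nonzero(l==l[v,u]); D=d[ys,xs]; P=(np.c_[(xs-cx)/f*D,(ys-cy)/f*D,D]-t)@R
    P=P[(P[:,2]>.02)&(P[:,2]<.05)]; A=np.c_[P[:,:2]-P[:,:2].mean(0),np.ones(len(P))]; print('plane',np.linalg.lstsq(A,P[:,2],rcond=None)[0].round(3))
E
python3 - <<'E'
from h import *
lenscheck(.5725,-.194); lenscheck(.5795,-.057)
plan([.464,.2376,.33],-5)
E
```

```text
pred [305.5 328.5 207.8 224.3] meas 305.5 327.5 207.5 223.5 275
plane [0.017 0.039 0.034]
pred [271.1 292.1 188.7 203.2] meas 269.5 296.5 189.5 207.5 259
plane [0.022 0.026 0.034]
t 14.55 pos [ 0.576  -0.1955  0.2361] shift [2.53, 17.68, -3.92] turn [0.03, 0.11, 12.65] grip 0.95 F [-0.3 -0.4  0.9] j [-0.45  0.01  1.68 -0.    1.44 -2.13]
```

Both lenses are seated and level. Next is the red block, with TCP above 0.32 m past the press.

Call:
jog_arm:
  targets:
    - [[0,0,-4.2],[0,0,0],60]
    - [[0,0,-4.2],[0,0,1.3],60]
    - [[0,0,-4.2],[0,0,2.6],55]
    - [[2.5,17.7,-4.2],[0,0,12.6],55]
    - [[2.5,17.7,-4.2],[0,0,12.6],55]
    - [[2.5,17.7,-4.2],[0,0,12.6],55]
    - [[2.5,17.7,-4.2],[0,0,12.6],55]
    - [[2.5,17.7,-4.2],[0,0,12.6],55]

```text
time: 15.55
tool_pos: [0.4997, 0.0945, 0.332]
tool_rot: [-0.0, 0.542, 0.84, -0.0]
contact_force: [-0.0, 0.1, 0.3]
gripper_width: 0.548
grasp_force: 0.0
```

Run:
```python
from h import *
plan([.4647,.239,.34],-5.4)
```

```text
t 15.55 pos [0.4997 0.0945 0.332 ] shift [5.84, 1.11, -0.32] turn [-0.0, -0.0, 3.72] grip 0.55 F [-0.   0.1  0.3] j [ 0.04 -0.26  1.77  0.    1.63 -0.38]
```

Call:
jog_arm:
  targets:
    - [[5.84,1.11,0],[0,0,3.7],55]
    - [[5.84,1.11,0],[0,0,3.7],55]
    - [[5.84,1.11,0],[0,0,3.7],55]
    - [[5.84,1.11,0],[0,0,3.7],55]
    - [[5.84,1.11,6],[0,0,3.7],55]
    - [[5.84,1.11,9.6],[0,0,3.7],55]
    - [[5.84,1.11,9.6],[0,0,3.7],55]
    - [[5.84,1.11,9.6],[0,0,3.7],55]

```text
time: 16.55
tool_pos: [0.4639, 0.2356, 0.0895]
tool_rot: [-0.0, 0.737, 0.676, -0.001]
contact_force: [0.8, 0.2, -0.2]
gripper_width: 0.551
grasp_force: 0.0
```

Run:
```python
from h import *
plan([.4647,.239,.024],-5.4)
a,d=grab_frame('scene'); s=state()['tool_pos']
u,v=map(int,proj('scene',(.4647,.239,.05))); u0,v0=u-32,v-28; print(u0,v0)
cv2.imwrite(f'pics/scene6.png',cv2.resize(a[v0:v0+48,u0:u0+64,::-1],(800,600),interpolation=cv2.INTER_CUBIC))
q=lambda p:((np.array(proj('scene',p))-[u0,v0]+.5)*12.5).round()
print('block foot,top',q((.4647,.239,.002)),q((.4647,.239,.021)),'tcp',q(s))
```

```text
t 16.55 pos [0.4639 0.2356 0.0895] shift [0.14, 0.03, 2.62] turn [-0.02, 0.01, 0.06] grip 0.55 F [ 0.8  0.2 -0.2] j [ 0.33 -0.04  1.99  0.    1.2   0.41]
158 141
block foot,top [431. 508.] [426. 449.] tcp [403. 267.]
```

View pics/scene6.png

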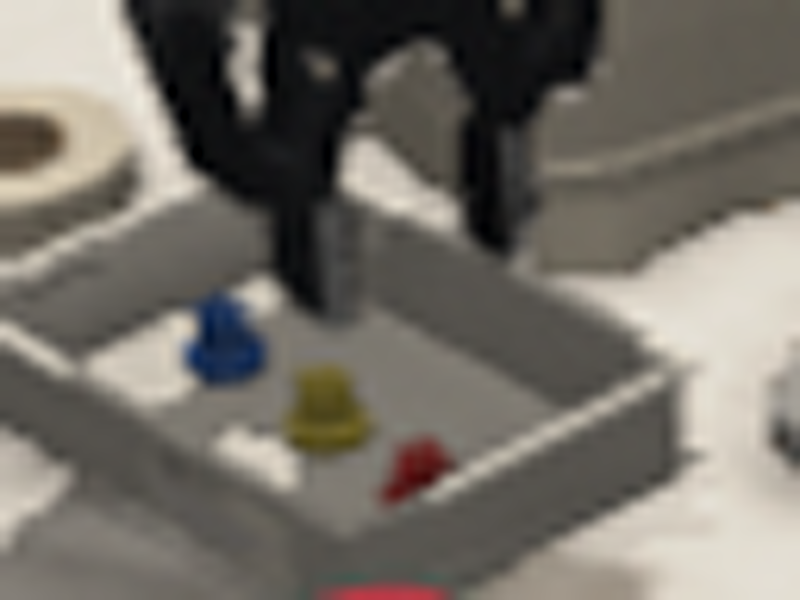

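The blue (226,350), yellow (328,415) and red (420,465) blocks are in the tray. The red top at (425,440) agrees with the predicted (426,449). I'll descend on it.

Call:
jog_arm:
  targets:
    - [[0.1,0.02,1],[0,0,0.06],55]
    - [[0.1,0.02,2],[0,0,0.06],55]
    - [[0.1,0.02,2.6],[0,0,0.06],55]
    - [[0.1,0.02,2.6],[0,0,0.06],55]
    - [[0.1,0.02,2.6],[0,0,0.06],55]

```text
time: 17.23
tool_pos: [0.4659, 0.2396, 0.0283]
tool_rot: [-0.0, 0.74, 0.673, 0.0]
contact_force: [0.5, 0.4, -0.2]
gripper_width: 0.552
grasp_force: 0.0
```

Run:
```python
from h import *
plan([.4647,.239,.0225],-5.4)
```

```text
t 17.23 pos [0.4659 0.2396 0.0283] shift [-0.03, -0.05, 0.23] turn [0.0, -0.0, 0.0] grip 0.55 F [ 0.5  0.4 -0.2] j [0.33 0.06 2.   0.   1.07 0.43]
```

Call:
jog_arm:
  targets:
    - [[-0.03,-0.05,0.22],[0,0,0],55]
    - [[-0.03,-0.05,0.22],[0,0,0],55]
    - [[-0.03,-0.05,0.22],[0,0,0],15]
    - [[-0.03,-0.05,0.22],[0,0,0],10]
    - [[-0.03,-0.05,0.22],[0,0,0],10]
    - [[-0.03,-0.05,0.22],[0,0,0],10]
    - [[-0.03,-0.05,0.22],[0,0,0],10]

```text
time: 18.1
tool_pos: [0.4639, 0.239, 0.022]
tool_rot: [-0.0, 0.74, 0.673, -0.0]
contact_force: [-0.8, -0.7, 6.2]
gripper_width: 0.23
grasp_force: 58.9
```

Call:
jog_arm:
  targets:
    - [[0,0,-1],[0,0,0],5]
    - [[0,0,-3.5],[0,0,0],5]
    - [[0,0,-3.5],[0,0,0],5]
    - [[0,0,-3.5],[0,0,0],5]

```text
time: 18.6
tool_pos: [0.4635, 0.2387, 0.1086]
tool_rot: [-0.0, 0.74, 0.673, -0.001]
contact_force: [0.4, -0.2, -0.6]
gripper_width: 0.23
grasp_force: 58.8
```

Run:
```python
from h import *
plan([.5795,-.057,.345],71.4)
a,d=grab_frame('scene'); s=state()['tool_pos']
u,v=map(int,proj('scene',s)); u0,v0=u-24,v-18; print(u0,v0)
cv2.imwrite(f'pics/scene7.png',cv2.resize(a[v0:v0+36,u0:u0+48,::-1],(800,600),interpolation=cv2.INTER_CUBIC))
q=lambda p:((np.array(proj('scene',p))-[u0,v0]+.5)*16.67).round()
print('foot,top pred',q(s-[0,0,.0205]),q(s-[0,0,.0015]),'tcp',q(s))
```

```text
t 18.6 pos [0.4635 0.2387 0.1086] shift [-11.34, 5.72, -9.46] turn [-0.01, -0.01, -9.6] grip 0.23 F [ 0.4 -0.2 -0.6] j [ 0.33 -0.06  1.97  0.    1.23  0.43]
165 136
foot,top pred [418. 401.] [410. 316.] tcp [410. 309.]
```

View pics/scene7.png

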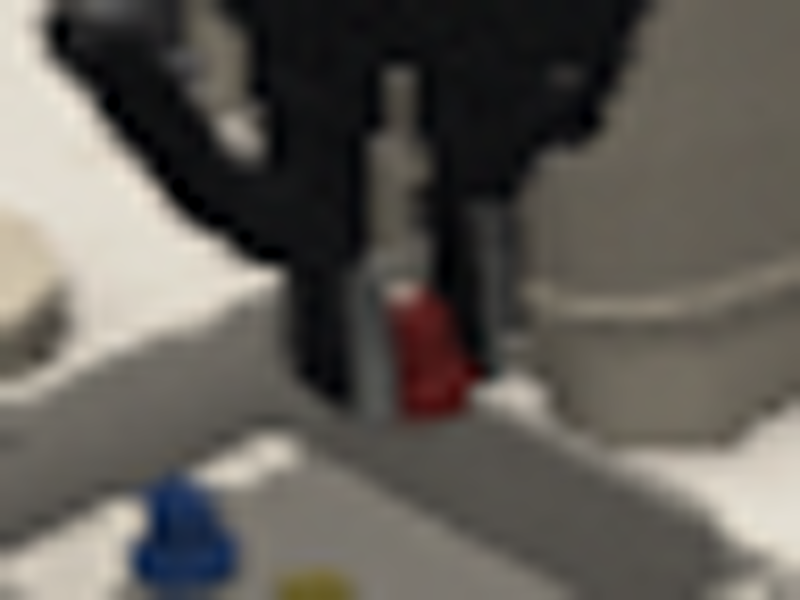

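The red block is held upright: top near (420,300), foot edge at (480,375), within ~1.5 mm of the TCP axis. The nests are now clear in the top view, so I'll measure the seated lens centres by depth.

Run:
```python
from h import *
a,d=grab_frame('top'); np.savez('pics/top2.npz',a=a,d=d); f,cx,cy,R,t=cam('top')
U,V=np.meshgrid(np.arange(512),np.arange(384)); P=(np.stack([(U-cx)/f*d,(V-cy)/f*d,d],-1)-t)@R
hsv=cv2.cvtColor(a,cv2.COLOR_RGB2HSV)
for x,y in[(.5795,-.057),(.5725,-.194)]:
    near=np.hypot(P[...,0]-x,P[...,1]-y)<.06
    for zt in(.026,.029):
        m=near&(P[...,2]>zt)&(P[...,2]<.05); n,l,s,c=cv2.connectedComponentsWithStats(m.astype(np.uint8)); i=1+np.argmax(s[1:,4])
        Q=P[l==i]; print(zt,s[i],'centroid px',c[i].round(1),ray('top',*c[i],.034)[:2].round(4),'z',np.median(Q[:,2]).round(4))
    k=near&(np.hypot(P[...,0]-x,P[...,1]-y)<.04)
    for vmax in(110,125):
        m=k&(hsv[...,2]<vmax)&((hsv[...,0]<15)|(hsv[...,0]>170))&(hsv[...,1]>70); n,l,s,c=cv2.connectedComponentsWithStats(m.astype(np.uint8)); i=1+np.argmax(s[1:,4])
        print(' col',s[i],c[i].round(1),ray('top',*c[i],.033)[:2].round(4))
plan([.579,-.057,.345],-5.4)
```

```text
0.026 [270 166  26  30 493] centroid px [282.9 180.5] [ 0.5794 -0.056 ] z 0.0341
0.029 [271 169  25  26 472] centroid px [282.9 180.4] [ 0.5794 -0.0561] z 0.0342
 col [269 168  27  29 491] [282.7 181.1] [ 0.5778 -0.0557]
 col [269 168  27  29 526] [282.8 181.1] [ 0.5777 -0.0558]
0.026 [323 170  25  29 499] centroid px [334.7 185.3] [ 0.5721 -0.1929] z 0.0345
0.029 [323 173  25  26 479] centroid px [334.6 185.3] [ 0.5721 -0.1927] z 0.0346
 col [323 173  24  24 422] [334.4 185.6] [ 0.5712 -0.1921]
 col [323 173  24  24 422] [334.4 185.6] [ 0.5712 -0.1921]
t 18.7 pos [0.4624 0.2384 0.107 ] shift [-11.34, 5.71, -9.53] turn [-0.03, 0.01, 0.0] grip 0.23 F [ 0.4  0.8 -0.1] j [ 0.33 -0.06  1.98  0.    1.23  0.43]
```

Call:
jog_arm:
  targets:
    - [[0,0,-9.5],[0,0,0],5]
    - [[0,0,-9.5],[0,0,0],5]
    - [[0,0,-9.5],[0,0,0],5]
    - [[0,0,-9.5],[0,0,0],5]
    - [[0,0,-9.5],[0,0,0],5]
    - [[-11.34,5.71,-9.5],[0,0,0],5]
    - [[-11.34,5.71,-9.5],[0,0,0],5]
    - [[-11.34,5.71,-9.5],[0,0,0],5]

```text
time: 19.7
tool_pos: [0.5319, 0.0626, 0.343]
tool_rot: [-0.002, 0.739, 0.673, -0.002]
contact_force: [0.1, -0.0, 0.8]
gripper_width: 0.231
grasp_force: 58.9
```

Run:
```python
from h import *
plan([.579,-.056,.345],-5.4)
```

```text
t 19.7 pos [0.5319 0.0626 0.343 ] shift [-4.55, 2.32, -0.09] turn [-0.04, 0.0, 0.01] grip 0.23 F [ 0.1 -0.   0.8] j [-0.02 -0.2   1.7   0.    1.65  0.07]
```

Call:
jog_arm:
  targets:
    - [[-4.5,2.3,0],[0,0,0],5]
    - [[-4.5,2.3,0],[0,0,0],5]
    - [[-4.5,2.3,0],[0,0,0],5]
    - [[-4.5,2.3,5],[0,0,0],5]
    - [[-4.5,2.3,10.2],[0,0,0],5]
    - [[-4.5,2.3,10.2],[0,0,0],5]
    - [[-4.5,2.3,10.2],[0,0,0],5]
    - [[-4.5,2.3,10.2],[0,0,0],5]

```text
time: 20.7
tool_pos: [0.5725, -0.0511, 0.0834]
tool_rot: [-0.007, 0.739, 0.673, -0.005]
contact_force: [-0.1, -0.3, -0.2]
gripper_width: 0.234
grasp_force: 58.9
```

Call:
jog_arm:
  targets:
    - [[0,0,0],[0,0,0],5]
    - [[0,0,0],[0,0,0],5]

```text
time: 20.95
tool_pos: [0.5809, -0.0535, 0.095]
tool_rot: [0.002, 0.739, 0.673, 0.001]
contact_force: [0.2, -0.0, 0.4]
gripper_width: 0.231
grasp_force: 58.9
```

Run:
```python
from h import *
plan([.579,-.056,.058],-5.4)
```

```text
t 20.95 pos [ 0.5809 -0.0535  0.095 ] shift [-0.11, -0.07, 1.48] turn [0.03, 0.01, 0.0] grip 0.23 F [ 0.2 -0.   0.4] j [-0.22  0.1   1.84 -0.    1.2  -0.13]
```

Call:
jog_arm:
  targets:
    - [[-0.08,-0.05,0.6],[0,0,0],5]
    - [[-0.08,-0.05,1.1],[0,0,0],5]
    - [[-0.08,-0.05,1.1],[0,0,0],5]
    - [[-0.08,-0.05,1.1],[0,0,0],5]
    - [[-0.08,-0.05,1.1],[0,0,0],5]

```text
time: 21.58
tool_pos: [0.5774, -0.0552, 0.0643]
tool_rot: [-0.0, 0.74, 0.673, -0.0]
contact_force: [0.1, -0.8, -0.9]
gripper_width: 0.229
grasp_force: 58.9
```

Run:
```python
from h import *
plan([.579,-.056,.0575],-5.4)
```

```text
t 21.57 pos [ 0.5774 -0.0552  0.0643] shift [-0.03, 0.07, 0.27] turn [-0.0, 0.0, 0.0] grip 0.23 F [ 0.1 -0.8 -0.9] j [-0.22  0.13  1.86 -0.    1.15 -0.13]
```

Call:
jog_arm:
  targets:
    - [[-0.04,0.06,0.15],[0,0,0],5]
    - [[-0.04,0.06,0.27],[0,0,0],5]
    - [[-0.04,0.06,0.27],[0,0,0],5]
    - [[-0.04,0.06,0.33],[0,0,0],5]
    - [[-0.04,0.06,0.33],[0,0,0],5]
    - [[-0.04,0.06,0.33],[0,0,0],5]

```text
time: 22.32
tool_pos: [0.5785, -0.0563, 0.0556]
tool_rot: [-0.0, 0.74, 0.673, -0.0]
contact_force: [-0.3, 0.9, -0.6]
gripper_width: 0.23
grasp_force: 58.9
```

Call:
jog_arm:
  targets:
    - [[0,0,0.04],[0,0,0],5]
    - [[0,0,0.04],[0,0,0],5]
    - [[0,0,0.04],[0,0,0],5]

```text
time: 22.7
tool_pos: [0.5785, -0.0562, 0.0556]
tool_rot: [-0.001, 0.74, 0.673, -0.001]
contact_force: [-2.5, 0.5, 5.5]
gripper_width: 0.235
grasp_force: 59.6
```

Call:
jog_arm:
  targets:
    - [[0,0,-0.02],[0,0,0],5]
    - [[0,0,-0.02],[0,0,0],55]
    - [[0,0,-0.02],[0,0,0],55]
    - [[0,0,-0.02],[0,0,0],55]
    - [[0,0,-0.02],[0,0,0],55]
    - [[0,0,-1],[0,0,0],55]
    - [[0,0,-2.5],[0,0,0],55]
    - [[0,0,-5],[0,0,0],55]

```text
time: 23.7
tool_pos: [0.5768, -0.0559, 0.178]
tool_rot: [-0.003, 0.74, 0.673, -0.002]
contact_force: [1.1, 0.5, 0.7]
gripper_width: 0.551
grasp_force: 0.0
```

Run:
```python
from h import *
a,d=grab_frame('scene'); 
u,v=map(int,proj('scene',(.579,-.056,.036))); u0,v0=u-32,v-24; print(u0,v0)
cv2.imwrite(f'pics/scene8.png',cv2.resize(a[v0:v0+48,u0:u0+64,::-1],(800,600),interpolation=cv2.INTER_CUBIC))
q=lambda p:((np.array(proj('scene',p))-[u0,v0]+.5)*12.5).round()
print('foot,top pred',q((.579,-.056,.036)),q((.579,-.056,.055)))
plan([.474,.3377,.345],-5.4)
```

```text
249 169
foot,top pred [411. 316.] [416. 252.]
t 23.75 pos [ 0.5825 -0.057   0.1904] shift [15.3, -5.73, -6.27] turn [0.08, 0.01, 0.0] grip 0.55 F [ 5.3 -0.1  7.1] j [-0.22 -0.    1.77 -0.    1.36 -0.13]
```

View pics/scene8.png

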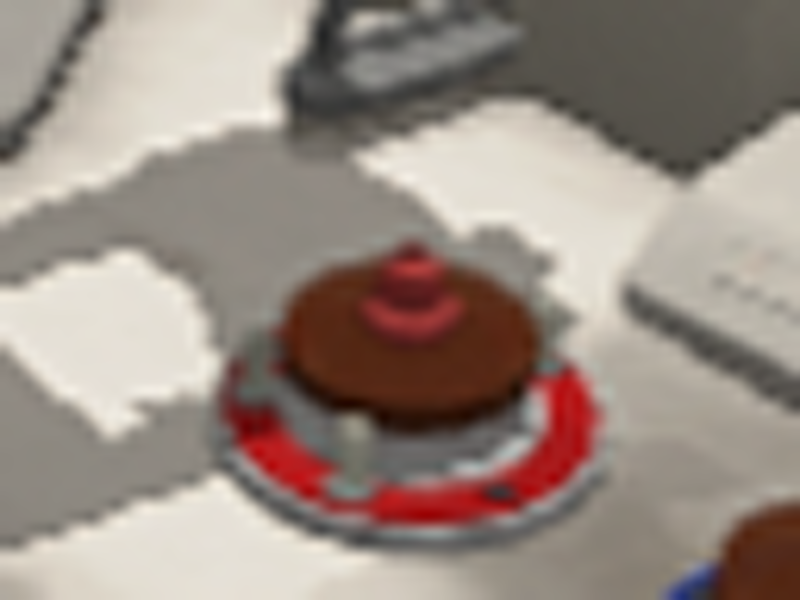

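The red block stands upright at (414,305), centred on the seated lens (283 to 543). Now the blue block.

Call:
jog_arm:
  targets:
    - [[0,0,-6.2],[0,0,0],55]
    - [[0,0,-6.2],[0,0,0],55]
    - [[0,0,-6.2],[0,0,0],55]
    - [[15.3,-5.73,-6.2],[0,0,0],55]
    - [[15.3,-5.73,-6.2],[0,0,0],55]
    - [[15.3,-5.73,-6.2],[0,0,0],55]
    - [[15.3,-5.73,-6.2],[0,0,0],55]
    - [[15.3,-5.73,-6.2],[0,0,0],55]

```text
time: 24.75
tool_pos: [0.4965, 0.2472, 0.3348]
tool_rot: [-0.0, 0.74, 0.673, -0.0]
contact_force: [0.7, 0.0, -0.5]
gripper_width: 0.547
grasp_force: 0.0
```

Run:
```python
from h import *
plan([.474,.3377,.345],-5.4)
```

```text
t 24.75 pos [0.4965 0.2472 0.3348] shift [3.52, -1.24, -0.41] turn [-0.0, -0.0, -0.0] grip 0.55 F [ 0.7  0.  -0.5] j [ 0.33 -0.15  1.67  0.    1.62  0.42]
```

Call:
jog_arm:
  targets:
    - [[3,-1.1,0],[0,0,0],55]
    - [[3,-1.1,0],[0,0,0],55]
    - [[3,-1.1,0],[0,0,0],55]
    - [[3,-1.1,5],[0,0,0],55]
    - [[3,-1.1,9.6],[0,0,0],55]
    - [[3,-1.1,9.6],[0,0,0],55]
    - [[3,-1.1,9.6],[0,0,0],55]
    - [[3,-1.1,9.6],[0,0,0],55]

```text
time: 25.75
tool_pos: [0.4738, 0.3191, 0.0896]
tool_rot: [-0.002, 0.74, 0.672, -0.006]
contact_force: [0.2, 0.7, 0.0]
gripper_width: 0.548
grasp_force: 0.0
```

Call:
jog_arm:
  targets:
    - [[0,0,0],[0,0,0],55]
    - [[0,0,0],[0,0,0],55]
    - [[0,0,0],[0,0,0],55]

```text
time: 26.12
tool_pos: [0.4781, 0.3233, 0.0974]
tool_rot: [0.0, 0.74, 0.673, 0.002]
contact_force: [-1.1, -0.3, -0.2]
gripper_width: 0.55
grasp_force: 0.0
```

Run:
```python
from h import *
plan([.474,.3377,.0225],-5.4)
a,d=grab_frame('scene'); h=[b for b in blobs(a,['blue']) if b[3][0]<250]; print(h, proj('scene',(.474,.3377,.0085)))
```

```text
t 26.12 pos [0.4781 0.3233 0.0974] shift [0.55, -0.22, 3.0] turn [0.02, -0.02, -0.0] grip 0.55 F [-1.1 -0.3 -0.2] j [0.47 0.08 1.85 0.   1.21 0.56]
[('blue', 26, [173, 165, 6, 6], [175.6, 167.9])] (np.float64(175.96571752151505), np.float64(167.96997377964607))
```

Call:
jog_arm:
  targets:
    - [[0.55,-0.22,0.5],[0,0,0],55]
    - [[0.55,-0.22,1.8],[0,0,0],55]
    - [[0.55,-0.22,2.6],[0,0,0],55]
    - [[0.55,-0.22,2.6],[0,0,0],55]
    - [[0.55,-0.22,2.6],[0,0,0],55]
    - [[0.55,-0.22,2.6],[0,0,0],55]

```text
time: 26.92
tool_pos: [0.4733, 0.3374, 0.0312]
tool_rot: [-0.0, 0.74, 0.673, 0.001]
contact_force: [0.7, -0.2, -0.3]
gripper_width: 0.547
grasp_force: 0.0
```

Run:
```python
from h import *
plan([.474,.3377,.0222],-5.4)
```

```text
t 26.93 pos [0.4733 0.3374 0.0312] shift [0.01, 0.03, 0.36] turn [0.0, -0.01, 0.0] grip 0.55 F [ 0.7 -0.2 -0.3] j [0.49 0.18 1.86 0.   1.09 0.58]
```

Call:
jog_arm:
  targets:
    - [[0.01,0.03,0.36],[0,0,0],55]
    - [[0.01,0.03,0.36],[0,0,0],55]
    - [[0.01,0.03,0.36],[0,0,0],15]
    - [[0.01,0.03,0.36],[0,0,0],10]
    - [[0.01,0.03,0.36],[0,0,0],10]
    - [[0.01,0.03,0.36],[0,0,0],10]
    - [[0.01,0.03,0.36],[0,0,0],10]

```text
time: 27.8
tool_pos: [0.4738, 0.3374, 0.0216]
tool_rot: [-0.0, 0.74, 0.673, 0.0]
contact_force: [0.7, 0.2, 6.0]
gripper_width: 0.229
grasp_force: 59.9
```

Call:
jog_arm:
  targets:
    - [[0,0,-1],[0,0,0],5]
    - [[0,0,-3.5],[0,0,0],5]
    - [[0,0,-6],[0,0,0],5]
    - [[0,0,-8.5],[0,0,0],5]
    - [[0,0,-11],[0,0,0],5]
    - [[0,0,-13],[0,0,0],5]
    - [[0,0,-13],[0,0,0],5]

```text
time: 28.68
tool_pos: [0.4748, 0.3379, 0.3514]
tool_rot: [0.0, 0.74, 0.673, 0.004]
contact_force: [0.3, 1.3, -0.2]
gripper_width: 0.227
grasp_force: 58.8
```

Run:
```python
from h import *
plan([.572,-.1928,.345],-5.4)
```

```text
t 28.68 pos [0.4748 0.3379 0.3514] shift [-20.77, 5.86, 0.18] turn [0.04, -0.04, 0.0] grip 0.23 F [ 0.3  1.3 -0.2] j [ 0.49 -0.09  1.59  0.    1.64  0.58]
```

Call:
jog_arm:
  targets:
    - [[-20.7,5.86,0],[0,0,0],5]
    - [[-20.7,5.86,0],[0,0,0],5]
    - [[-20.7,5.86,0],[0,0,0],5]
    - [[-20.7,5.86,0],[0,0,0],5]
    - [[-20.7,5.86,0],[0,0,0],5]
    - [[-20.7,5.86,0],[0,0,0],5]
    - [[-20.7,5.86,0],[0,0,0],5]
    - [[-20.7,5.86,0],[0,0,0],5]

```text
time: 29.68
tool_pos: [0.5632, -0.1564, 0.3429]
tool_rot: [-0.002, 0.74, 0.673, -0.001]
contact_force: [0.9, 0.5, 0.4]
gripper_width: 0.225
grasp_force: 58.8
```

Run:
```python
from h import *
plan([.572,-.1928,.345],-5.4)
```

```text
t 29.68 pos [ 0.5632 -0.1564  0.3429] shift [-1.41, 0.49, -0.09] turn [-0.03, -0.01, -0.0] grip 0.23 F [0.9 0.5 0.4] j [-0.4  -0.08  1.59 -0.    1.64 -0.3 ]
```

Call:
jog_arm:
  targets:
    - [[-1,0.3,0],[0,0,0],5]
    - [[-1,0.3,0],[0,0,0],5]
    - [[-1,0.3,2],[0,0,0],5]
    - [[-1,0.3,4.5],[0,0,0],5]
    - [[-1,0.3,7],[0,0,0],5]
    - [[-1,0.3,9],[0,0,0],5]
    - [[-1,0.3,10],[0,0,0],5]
    - [[-1,0.3,10],[0,0,0],5]

```text
time: 30.68
tool_pos: [0.5665, -0.1774, 0.0923]
tool_rot: [-0.004, 0.739, 0.674, -0.002]
contact_force: [-0.1, -0.3, 0.3]
gripper_width: 0.226
grasp_force: 58.8
```

Call:
jog_arm:
  targets:
    - [[0,0,0],[0,0,0],5]
    - [[0,0,0],[0,0,0],5]
    - [[0,0,0],[0,0,0],5]

```text
time: 31.05
tool_pos: [0.5695, -0.1806, 0.0973]
tool_rot: [0.001, 0.74, 0.673, 0.0]
contact_force: [0.0, -0.2, 0.1]
gripper_width: 0.227
grasp_force: 58.8
```

Run:
```python
from h import *
plan([.572,-.1928,.064],-5.4)
```

```text
t 31.05 pos [ 0.5695 -0.1806  0.0973] shift [-0.48, 0.14, 1.33] turn [0.01, 0.01, 0.0] grip 0.23 F [ 0.  -0.2  0.1] j [-0.43  0.13  1.8  -0.    1.21 -0.34]
```

Call:
jog_arm:
  targets:
    - [[-0.48,0.14,0],[0,0,0],5]
    - [[-0.48,0.14,0.7],[0,0,0],5]
    - [[-0.48,0.14,1.3],[0,0,0],5]
    - [[-0.48,0.14,1.3],[0,0,0],5]
    - [[-0.48,0.14,1.3],[0,0,0],5]
    - [[-0.48,0.14,1.3],[0,0,0],5]

```text
time: 31.8
tool_pos: [0.5714, -0.1927, 0.0637]
tool_rot: [0.0, 0.74, 0.673, -0.0]
contact_force: [-0.3, 0.1, 0.9]
gripper_width: 0.23
grasp_force: 58.8
```

Run:
```python
from h import *
plan([.572,-.1928,.056],-5.4)
```

```text
t 31.8 pos [ 0.5714 -0.1927  0.0637] shift [-0.0, 0.02, 0.31] turn [-0.0, 0.0, 0.0] grip 0.23 F [-0.3  0.1  0.9] j [-0.45  0.18  1.8  -0.    1.16 -0.35]
```

Call:
jog_arm:
  targets:
    - [[0,0.02,0.15],[0,0,0],5]
    - [[0,0.02,0.27],[0,0,0],5]
    - [[0,0.02,0.33],[0,0,0],5]
    - [[0,0.02,0.33],[0,0,0],5]
    - [[0,0.02,0.33],[0,0,0],5]

```text
time: 32.42
tool_pos: [0.5714, -0.1926, 0.0551]
tool_rot: [-0.001, 0.74, 0.673, -0.001]
contact_force: [-2.2, 1.0, 3.9]
gripper_width: 0.23
grasp_force: 60.2
```

Light contact at the expected height. I'll release and retreat.

Call:
jog_arm:
  targets:
    - [[0,0,0],[0,0,0],55]
    - [[0,0,0],[0,0,0],55]
    - [[0,0,0],[0,0,0],55]
    - [[0,0,0],[0,0,0],55]
    - [[0,0,-1],[0,0,0],55]
    - [[0,0,-3.5],[0,0,0],55]
    - [[0,0,-6],[0,0,0],55]
    - [[0,0,-10],[0,0,0],55]

```text
time: 33.42
tool_pos: [0.5715, -0.1925, 0.2693]
tool_rot: [-0.0, 0.74, 0.673, -0.0]
contact_force: [0.7, -0.4, -0.2]
gripper_width: 0.549
grasp_force: 0.0
```

Call:
jog_arm:
  targets:
    - [[0,0,-4],[0,0,0],55]
    - [[0,0,-4],[0,0,0],55]
    - [[10,-4,-4],[0,0,0],55]
    - [[10,-4,-4],[0,0,0],55]
    - [[14,-6,-4],[0,0,0],55]
    - [[14,-6,-4],[0,0,0],55]
    - [[14,-6,-4],[0,0,0],55]
    - [[14,-6,-4],[0,0,0],55]

```text
time: 34.42
tool_pos: [0.4563, 0.1661, 0.3677]
tool_rot: [-0.0, 0.74, 0.673, -0.0]
contact_force: [0.8, -0.6, 0.6]
gripper_width: 0.552
grasp_force: 0.0
```

Run:
```python
from h import *
a,d=grab_frame('scene')
u,v=map(int,proj('scene',(.575,-.125,.03))); u0,v0=u-48,v-36
cv2.imwrite(f'pics/scene9.png',cv2.resize(a[v0:v0+72,u0:u0+96,::-1],(800,600),interpolation=cv2.INTER_CUBIC))
q=lambda p:((np.array(proj('scene',p))-[u0,v0]+.5)*8.333).round()
for p in[(.5795,-.057),(.5725,-.194)]: print('foot,top pred',q((*p,.036)),q((*p,.055)))
plan([.5,.1,.35])
f,cx,cy,R,t=cam('scene'); U,V=np.meshgrid(np.arange(512),np.arange(384)); P=(np.stack([(U-cx)/f*d,(V-cy)/f*d,d],-1)-t)@R
for p in[(.5795,-.057),(.5725,-.194)]:
    m=(np.hypot(P[...,0]-p[0],P[...,1]-p[1])<.025)&(P[...,2]>.044)&(P[...,2]<.08); print(m.sum(),P[m].mean(0).round(4),P[m][:,2].max().round(4))
```

```text
foot,top pred [268. 211.] [272. 169.]
foot,top pred [564. 378.] [571. 334.]
t 34.48 pos [0.4538 0.1721 0.3679] shift [-2.72, 2.09, 0.7] turn [-0.02, -0.04, -0.0] grip 0.55 F [-2.7  3.2  0.1] j [ 0.21 -0.33  1.76  0.01  1.71  0.29]
25 [ 0.5725 -0.0589  0.0517] 0.0568
30 [ 0.5658 -0.1926  0.0513] 0.0569
```

View pics/scene9.png

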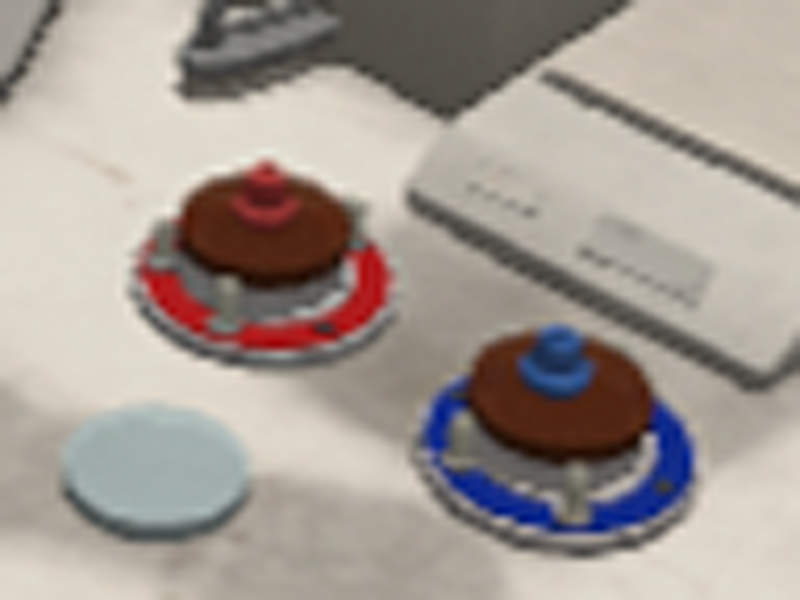

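Both lenses are seated, with the red block at (267,200) and the blue at (557,365) upright near the middle of each lens. The clear blank at (155,470) has not moved. I'll let the arm settle and hand in.

Call:
jog_arm:
  targets:
    - [[0,0,0],[0,0,0],55]
    - [[0,0,0],[0,0,0],55]
    - [[0,0,0],[0,0,0],55]
    - [[0,0,0],[0,0,0],55]

```text
time: 34.98
tool_pos: [0.4578, 0.1633, 0.3674]
tool_rot: [-0.0, 0.74, 0.672, -0.001]
contact_force: [-0.1, 0.1, -0.1]
gripper_width: 0.55
grasp_force: 0.0
```

```bash
python3 -c "
from plant import *
print(job_done())"
```

```text
the job is handed in; nothing more can be done
None
```

I handed the job in at about 35 s; no verdict came back, but the last picture shows a tinted lens seated in each nest, the red block upright on the red-nest lens and the blue on the blue-nest lens, and the clear blank and yellow block were not touched.

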